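Sort two turned wooden parts with the diverter lever

TASK

Sort two turned wooden parts through the two-way sorting box, using its lever. First push the lever fully over to the robot's right, which opens the left compartment, and drop the short bush (the thick ring with the small bore) into the mouth on top; then push the lever fully over to the left, which opens the right compartment, and drop in the stepped plug (wide foot, thin stem). The plain dowel and the wide flat hoop beside them are not wanted.

Things in the scene. Friction and masses are not known exactly. Their poses are not given: they have to be found in the camera images.
- bush_mid (a point): Centre (half-way up) of the bush: a loose plain light-wood ring standing on the table, bore upright, 40 mm outer diameter, 18 mm bore, 36 mm high, about 35 g; grip it across its outside. Not to be confused with the wide flat hoop (68 mm across, 12 mm high).
- plug_mid (a point): Centre (half-way up) of the stepped plug: loose, plain light wood, 50 mm high in all: a foot 42 mm in diameter and 14 mm high, down on the table, and a stem 24 mm in diameter rising 36 mm from it; about 35 g; grip it by the stem. Not to be confused with the plain dowel (26 mm diameter, 70 mm high).
- sorter: Fixed plywood box, 240 wide (y), 150 deep (x), 200 mm high; origin: centre of its underside, x away from robot, y to robot's left. Open mouth on top, centred on the origin: rim 200 mm up, 90 along y by 114 mm along x. An 82 mm divider at y = 0 makes left (+y) and right (-y) compartments, covered but for the mouth, far wall clear. A 95 mm flap hinged on the divider leans with the lever.
- diverter (a joint): Angle of lever and flap (one piece), rad. 0 upright; +0.45 (stop) leans fully to the robot's right (sorter's -y), shuts the right side and sends parts LEFT; -0.45 (stop) leans fully left (+y) and sends parts RIGHT. Stays where it is left; moves with about 1 N at the knob.
- lever_knob (a point): Centre of the black ball knob, 28 mm diameter, on top of the lever, an 8 mm steel rod outside the robot-side wall. In the sorter's frame it circles at 140 mm radius about a line along x at y = 0, 85 mm up; its x is -105 mm (40 mm clear of the wall). Upright it is 225 mm up; at a stop 211 mm up and 61 mm to the side. Push it sideways or take it from above.
There are look-alikes about, which are no part of the job. What is shaped like the part that bears plug_mid but pink or yellow is not meant.

How it is judged:
By the outcome, as a careful person would: the job done as asked, in the order asked, and still so for the second after the job is handed in, with the robot touching nothing.
It also fails if it takes over 72 s, if anything falls off the work surface, if the arm or the gripper's body presses on something with over 40 N, if the wrist force passes 120 N, or if a joint passes its speed limit or range.

ROBOT

A 7-joint arm with a two-finger parallel gripper is mounted at the origin on the work surface. World frame = base frame: x ahead of the robot, y to its left, z up, the work surface at z = 0. Lengths are in m, angles in degrees, forces in N, time in s.
With the tool pointing down it reaches from about 0.425 to 0.875 m from the base axis. Payload 4.7 kg.
Tool frame: the origin (TCP) lies at the very end of the fingers, on their centre line; the grasp point (between the pads) lies 19 mm behind it; z points along the fingers, y is the line along which they close (so a half turn about z gives the same grasp; the last joint's range is limited). The gripper opens to 87 mm and grips with 3 to 60 N. Pads are 19 mm wide; open, the fingers measure 117 mm over their backs; the gripper's body (75 mm by 190 mm) begins 51 mm behind the grasp point.
Start: joints at [75.178, 18.392, -4.016, 83.108, 1.295, 78.541, -3.26], TCP at [0.175, -0.626, 0.223] pointing down, gripper open.
Joint ranges: [-163.93, 163.93], [-17.29, 119.83], [-79.2, 71.16], [3.27, 140.29], [-89.18, 269.18], [5.43, 117.66], [-154.24, 154.24]. Speed limits (degrees/s): [147.25, 147.25, 180, 180, 180, 180, 180].

INTERFACE

Orientations are given as [roll, pitch, yaw] about the fixed x, y, z axes, in that order (R = Rz(yaw) Ry(pitch) Rx(roll)).
In Python, from cell import get_obs, eyes, env gives the robot as it stands.
- The arm moves only by the tool servo_tool, never from a script. Its argument "series" is a list that holds one entry, the list of rows, each a list of 7 numbers: the shift along the tool's x, y, z in units of 300 mm (1.0 is 300 mm), then the turn, a rotation vector about the tool's x, y, z in units of pi rad (1.0 is pi rad), then the opening, from 0 (shut) to 1 (fully open). In form: [[[tx, ty, tz, wx, wy, wz, gripper], ...]]. A call has 1 to 12 rows; each row is the pose to reach, as a shift and turn from the pose commanded when the call began, along the tool's axes at that moment, turning the shorter way round; what a row does not reach only later rows make up. A row lasts 1/12 s, in which the tool goes at most 41.7 mm and 7.16 degrees, less where a joint would pass 70% of its speed; a pose out of reach is approached as far as the arm can. A call with a number of a shift or a turn outside -1 to 1 is refused whole. A call with a gripper value outside its range is refused whole. The fingers move at their own pace and stop on an object; "grip_force" is the grip in N (left out, the last holds). Time passes only in rows, so rows that repeat a pose let the fingers close. It gives the time, the measured TCP pose, the force, the opening and the grip force at its end, in the units of the state.
- get_obs(): the state, without advancing time (a new reading comes with each control period).
- eyes.read_camera(name): name is "side" or "top"; returns a dict with "frame" (480x640x3 uint8, red, green, blue), "depth" (480x640 float32, m along the optical axis (not along the pixel's ray), 0 where there is no reading), "fx", "fy", "cx", "cy" (pixels), "distortion" ([k1, k2, p1, p2, k3] as OpenCV has them; the pictures are not rectified), "origin" and "rotation" of the camera in the world. Camera axes: x right, y down, z forward; pixel columns grow to the right and rows downward; lengths in m; the calibration is good to about 2 mm. A picture is of the moment at which its call begins.
- env.sign_off(): hands the job in; it is judged then, once.
The state is a dict: "time_s": time; "qpos": joint angles; "joint_velocities": joint speeds; "effort": joint torques, N m; "tool_pos": TCP position; "tool_rot": TCP orientation; "force": force on the tool from outside, world axes, zero at the start; "wrist_torque": the same for the moment, N m; "grip_width": finger opening in m; "grasp_force": force on a finger pad.
Only numpy, scipy, OpenCV 4.12 (cv2) and the standard library are available. Lean on these libraries where they do the work, as an engineer would, in place of code of your own. Each camera call takes 0.05 s, during which the arm holds its last target. There are 200 camera calls.

## Working session

There is one attempt and no reset: what is moved stays moved. The work goes in short steps, Python scripts to look and compute and a tool call to move; the robot and the scene stay as the last step left them, time stands still between calls to the robot, and variables do not carry over. Pictures are saved under pics/ and viewed, at most 10 in all, crops included, and the job is handed in when it is done.

Besides the shell and the picture viewer there is one more tool, called after ">>>" as name(argument=value, ...), one argument or row to a line, values as JSON. servo_tool: Moves the arm, as the interface text tells. Shifts and turns lie within -1 to 1; 1 stands for 300 mm of shift or pi rad of turn. Its arguments: {"type":"object","properties":{"series":{"type":"array"},"grip_force":{"type":"number"}},"required":["series"]}

```bash
mkdir -p pics; cat > h.py <<'E'
import numpy as np,cv2
from cell import get_obs,eyes,env
from scipy.spatial.transform import Rotation as R
def pts(c):
    K=np.array([[c['fx'],0,c['cx']],[0,c['fy'],c['cy']],[0,0,1]]);h,w=c['depth'].shape
    uv=np.stack(np.meshgrid(np.arange(w),np.arange(h)),-1).reshape(-1,1,2).astype(np.float32)
    n=cv2.undistortPoints(uv,K,np.array(c['distortion'])).reshape(h,w,2)
    d=np.concatenate([n,np.ones((h,w,1))],2)
    return (d*c['depth'][...,None])@np.array(c['rotation']).T+np.array(c['origin']),d@np.array(c['rotation']).T
E
python3 - <<'E'
from h import *
o=get_obs();print(o)
for n in('top','side'):
    c=eyes.read_camera(n);cv2.imwrite(f'pics/{n}0.png',c['frame'][...,::-1]);np.savez(n+'0.npz',**c);print(n,c['origin'],c['rotation'],c['fx'])
E
```

```text
{'time_s': 0.0, 'qpos': array([75.17933473, 18.43745553, -4.0167761 , 83.1754104 ,  1.29633077,
       78.5432207 , -3.26078754]), 'joint_velocities': array([-0.01716341,  0.02749681,  0.05267792,  0.10984201, -0.04790652,
       -0.00244715, -0.02687317]), 'effort': array([-4.01010084e-04, -4.91291678e+01, -4.04357566e-01, -3.12533784e+01,
       -6.40283804e-02,  4.34727164e-02,  1.67546686e-04]), 'tool_pos': array([ 0.17490993, -0.62542892,  0.22147545]), 'tool_rot': array([-1.79889241e+02,  6.86051214e-03,  1.56310919e+01]), 'force': array([-0.06417804, -0.03864832, -0.1869271 ]), 'wrist_torque': array([ 0.0096423 , -0.00727466, -0.01375488]), 'grasp_force': 0.0, 'grip_width': 0.08685335288053135}
top [ 0.41125469 -0.06536704  1.03882531] [-176.35790176   -0.37923382  -89.55474526] 484.9965320566329
side [ 0.58343127 -0.93905762  0.78371025] [-125.58790597   -1.13686898    8.20246899] 611.8987319903432
```

View pics/top0.png

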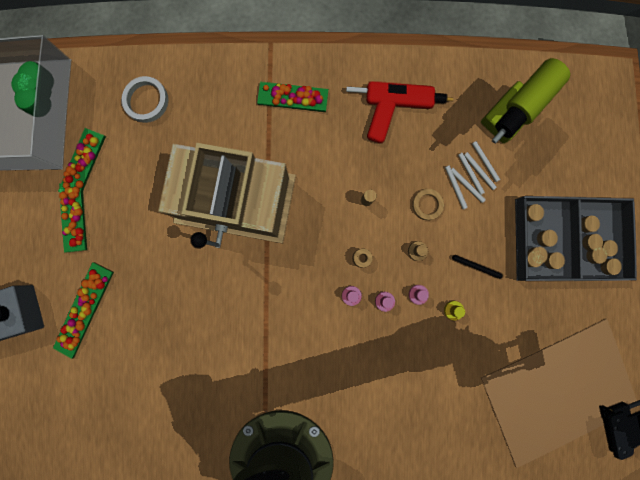

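View pics/side0.png

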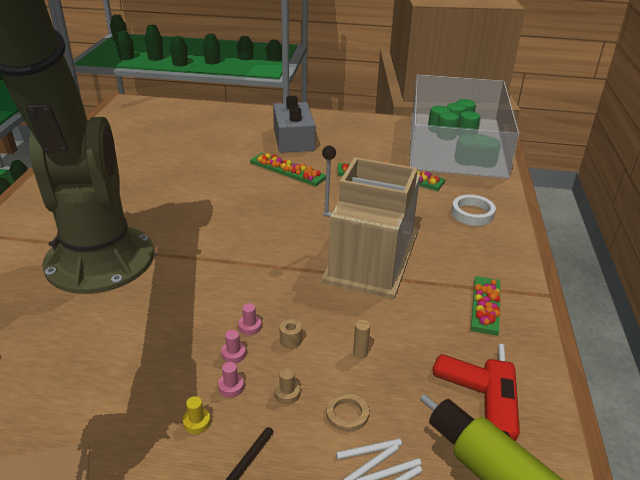

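Top view: bush (363,258), plug (418,250). Look-alikes: the dowel (369,198), the hoop (428,204), pink plugs (352,295), (386,301) and (418,294), a yellow plug (455,310), and cork discs in the tray (530–615, 210–265). The sorter mouth is at about (219,184) and the knob at (198,240), leaning left. Next I'll measure, with a close crop to check the choice.

```bash
sed -i "s/np.array(c\['rotation'\])/R.from_euler('xyz',c['rotation'],degrees=True).as_matrix()/g" h.py
cat >> h.py <<'E'
def load(n): return dict(np.load(n+'.npz'))
def ray(c,D,u,v,z):
    d=D[int(round(v)),int(round(u))];o=np.array(c['origin']);return o+d*(z-o[2])/d[2]
E
python3 - <<'E'
from h import *
c=load('top0');P,D=pts(c);f=c['frame'][...,::-1]
cv2.imwrite('pics/crop.png',np.hstack([cv2.resize(f[225:325,330:470],None,fx=2.8,fy=2.8,interpolation=2),cv2.resize(f[140:240+10,155:309],None,fx=2.54,fy=2.54,interpolation=2)[:280]]))
for n in('top0','side0'):
    c=load(n);P,D=pts(c)
    def cl(name,x0,y0,u0,u1,v0,v1,zl,zh):
        m=np.zeros(P.shape[:2],bool);m[v0:v1,u0:u1]=1
        m&=(P[...,2]>zl)&(P[...,2]<zh)
        q=P[m];
        if len(q):print(n,name,len(q),'mid',((q.min(0)+q.max(0))/2).round(4),'mean',q.mean(0).round(4),'ext',np.ptp(q,axis=0).round(3))
        return q
    if n=='top0':
        cl('table',0,0,300,330,300,330,-1,1)
        cl('bush',0,0,345,380,243,275,.028,.06)
        cl('stem',0,0,403,435,237,265,.04,.06)
        cl('foot',0,0,403,435,237,265,.007,.02)
        cl('dowel',0,0,355,382,180,210,.05,.09)
        cl('knob',0,0,185,210,228,252,.18,.26)
        q=cl('rim',0,0,150,300,135,250,.19,.207)
        r=cv2.minAreaRect(q[:,:2].astype(np.float32)*1000);print(r)
        q=cl('roof',0,0,150,300,135,250,.1,.215)
        print(np.histogram(q[:,2],bins=12))
        r=cv2.minAreaRect(q[:,:2].astype(np.float32)*1000);print(r)
    else:
        cl('bush',0,0,275,305,315,350,.028,.06)
        cl('stem',0,0,272,303,365,408,.04,.06)
        cl('knob',0,0,321,337,144,161,.18,.26)
E
```

```text
Traceback (most recent call last):
ValueError: all the input array dimensions except for the concatenation axis must match exactly, but along dimension 0, the array at index 0 has size 280 and the array at index 1 has size 279
```

```bash

python3 - <<'E'
from h import *
c=load('top0');P,D=pts(c);f=c['frame'][...,::-1]
cv2.imwrite('pics/crop.png',np.hstack([cv2.resize(f[225:325,330:470],(392,280),interpolation=2),cv2.resize(f[140:250,155:309],(392,280),interpolation=2)]))
def cl(n,name,u0,u1,v0,v1,zl,zh):
    m=np.zeros(P.shape[:2],bool);m[v0:v1,u0:u1]=1
    m&=(P[...,2]>zl)&(P[...,2]<zh)
    q=P[m]
    if len(q):print(n,name,len(q),'mid',((q.min(0)+q.max(0))/2).round(4),'mean',q.mean(0).round(4),'ext',np.ptp(q,axis=0).round(3))
    return q
n='top'
cl(n,'table',300,330,300,330,-1,1)
cl(n,'bush',345,380,243,275,.028,.06)
cl(n,'stem',403,435,237,265,.04,.06)
cl(n,'foot',403,435,237,265,.007,.02)
cl(n,'dowel',355,382,180,210,.05,.09)
cl(n,'hoop',410,448,187,223,.007,.02)
cl(n,'knob',185,210,228,252,.18,.26)
q=cl(n,'rim',150,300,135,225,.19,.207)
print(cv2.minAreaRect(q[:,:2].astype(np.float32)*1000))
q=cl(n,'all',150,300,135,250,.1,.215)
print(np.histogram(q[:,2],bins=12))
c=load('side0');P,D=pts(c);n='side'
cl(n,'bush',275,305,315,350,.028,.06)
cl(n,'stem',272,303,365,408,.04,.06)
cl(n,'knob',321,337,144,161,.18,.26)
q=cl(n,'rim',320,430,150,220,.19,.207)
print(cv2.minAreaRect(q[:,:2].astype(np.float32)*1000))
E
```

```text
top table 896 mid [ 0.3149 -0.0701 -0.0004] mean [ 0.3149 -0.0701 -0.0009] ext [0.063 0.062 0.012]
top bush 232 mid [ 0.4365 -0.1685  0.0336] mean [ 0.4364 -0.1682  0.0343] ext [0.039 0.04  0.01 ]
top stem 110 mid [ 0.4525 -0.2899  0.0476] mean [ 0.4523 -0.2893  0.0484] ext [0.021 0.024 0.013]
top foot 172 mid [ 0.4527 -0.2894  0.0134] mean [ 0.4514 -0.2849  0.0128] ext [0.041 0.041 0.012]
top dowel 141 mid [ 0.5617 -0.1787  0.0617] mean [ 0.5609 -0.1785  0.0674] ext [0.026 0.024 0.022]
top hoop 442 mid [ 0.5532 -0.3128  0.0117] mean [ 0.5531 -0.3129  0.011 ] ext [0.065 0.066 0.009]
top knob 221 mid [0.4589 0.1285 0.2125] mean [0.4586 0.1272 0.232 ] ext [0.027 0.027 0.056]
top rim 1161 mid [0.5613 0.1046 0.1966] mean [0.5624 0.1053 0.1976] ext [0.145 0.123 0.013]
((561.6784057617188, 104.51351928710938), (103.64669799804688, 130.42083740234375), 79.69923400878906)
top all 7006 mid [0.5491 0.1052 0.1516] mean [0.5602 0.0986 0.1602] ext [0.189 0.234 0.103]
(array([ 153,  150,  162,  154,  135,  658, 3460,  259,  302,  316,  212,
       1045]), array([0.10011869, 0.10869845, 0.11727821, 0.12585797, 0.13443773,
       0.14301749, 0.15159725, 0.16017701, 0.16875677, 0.17733653,
       0.18591629, 0.19449605, 0.20307581]))
side bush 305 mid [ 0.4363 -0.171   0.0341] mean [ 0.4363 -0.1732  0.0345] ext [0.038 0.042 0.012]
side stem 193 mid [ 0.4519 -0.2916  0.0466] mean [ 0.4523 -0.2932  0.0477] ext [0.024 0.025 0.012]
side knob 166 mid [0.4589 0.1232 0.2234] mean [0.4594 0.1206 0.2285] ext [0.026 0.023 0.033]
side rim 1039 mid [0.544  0.1034 0.1984] mean [0.5574 0.1    0.197 ] ext [0.179 0.125 0.017]
((539.78662109375, 109.83660888671875), (113.79756164550781, 174.60968017578125), 79.87841033935547)
```

View pics/crop.png

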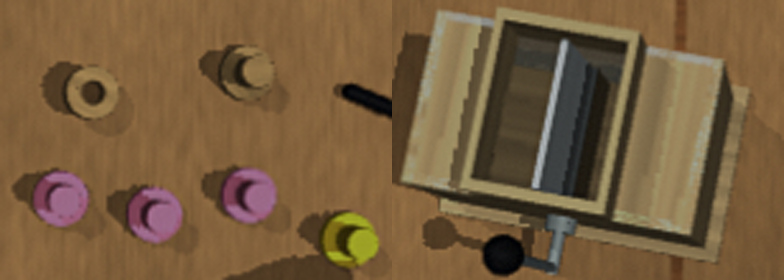

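Crop: the plain-wood ring with the small bore (92,92) is the bush. The plain-wood stepped part (247,72) is the plug, and its pink and yellow twins lie below. The box is yawed about -10.3° with its centre at (0.562,0.1045), and the lever is near upright. The sizes and heights match the description.

```bash
cat > s.py <<'E'
import sys
from h import *
# usage: s.py fx fy fz fyaw  tx ty tz tyaw ... -> tool units relative to from-pose
a=list(map(float,sys.argv[1:]));f=a[:4]
T=lambda y:R.from_euler('xyz',[180,0,y],degrees=True)
for i in range(4,len(a),4):
    t=a[i:i+4];d=T(f[3]).inv().apply(np.array(t[:3])-f[:3])/.3
    print(d.round(3),((T(f[3]).inv()*T(t[3])).as_rotvec()/np.pi).round(4),'rows',(np.linalg.norm(d)*.3/.0417).round(1))
E
python3 s.py .175 -.626 .223 15.63 .36 -.40 .29 -10.3; python3 s.py .36 -.40 .29 -10.3 .50 -.15 .29 -10.3; python3 s.py .5 -.15 .29 -10.3 .459 .1265 .29 -10.3
```

```text
[ 0.797 -0.559 -0.223] [-0.     -0.      0.1441] rows 7.2
[ 0.31  -0.903 -0.   ] [0. 0. 0.] rows 6.9
[-0.299 -0.882 -0.   ] [0. 0. 0.] rows 6.7
```

>>> servo_tool(
  series=[
    [[0.8,-0.56,-0.223,0,0,0.144,0.6],[0.8,-0.56,-0.223,0,0,0.144,0.6],[0.8,-0.56,-0.223,0,0,0.144,0.6],[0.8,-0.56,-0.223,0,0,0.144,0.6],[0.8,-0.56,-0.223,0,0,0.144,0.6],[0.8,-0.56,-0.223,0,0,0.144,0.6],[0.8,-0.56,-0.223,0,0,0.144,0.6],[0.8,-0.56,-0.223,0,0,0.144,0.6],[0.8,-0.56,-0.223,0,0,0.144,0.6]],
  ],
)

```text
time_s: 0.85
tool_pos: [0.3646, -0.3959, 0.2905]
tool_rot: [180.0, -0.1, -9.8]
force: [0.7, -0.3, 0.3]
grip_width: 0.0528
grasp_force: 0.0
```

>>> servo_tool(
  series=[
    [[0.31,-0.9,0,0,0,0,0.6],[0.31,-0.9,0,0,0,0,0.6],[0.31,-0.9,0,0,0,0,0.6],[0.31,-0.9,0,0,0,0,0.6],[0.31,-0.9,0,0,0,0,0.6],[0.31,-0.9,0,0,0,0,0.6],[0.31,-0.9,0,0,0,0,0.6],[0.31,-0.9,0,0,0,0,0.6]],
  ],
)

```text
time_s: 1.52
tool_pos: [0.5034, -0.1431, 0.2891]
tool_rot: [-179.8, -0.0, -9.7]
force: [0.2, 1.8, 0.2]
grip_width: 0.052
grasp_force: 0.0
```

>>> servo_tool(
  series=[
    [[-0.3,-0.88,0,0,0,0,0.6],[-0.3,-0.88,0,0,0,0,0.6],[-0.3,-0.88,0,0,0,0,0.6],[-0.3,-0.88,0,0,0,0,0.6],[-0.3,-0.88,0,0,0,0,0.6],[-0.3,-0.88,0,0,0,0,0.6],[-0.3,-0.88,0,0,0,0,0.6],[-0.3,-0.88,0,0,0,0,0.6],[-0.3,-0.88,0,0,0,0,0.6]],
  ],
)

```text
time_s: 2.27
tool_pos: [0.4592, 0.1253, 0.2891]
tool_rot: [180.0, 0.0, -10.2]
force: [-0.5, -0.1, 0.4]
grip_width: 0.0523
grasp_force: 0.0
```

>>> servo_tool(
  series=[
    [[0,0,0.1,0,0,0,0.6],[0,0,0.2,0,0,0,0.6],[0,0,0.3,0,0,0,0.6],[0,0,0.317,0,0,0,0.6],[0,0,0.317,0,0,0,0.6]],
  ],
)

```text
time_s: 2.68
tool_pos: [0.4583, 0.1226, 0.1924]
tool_rot: [179.9, 0.3, -10.5]
force: [0.1, 0.2, -0.4]
grip_width: 0.0521
grasp_force: 0.0
```

>>> servo_tool(
  series=[
    [[0,0.03,0,0,0,0,0.6],[0,0.06,0,0,0,0,0.6],[0,0.09,0,0,0,0,0.6],[0,0.12,0.005,0,0,0,0.6],[0,0.15,0.01,0,0,0,0.6],[0,0.18,0.02,0,0,0,0.6],[0,0.2,0.03,0,0,0,0.6],[0,0.22,0.03,0,0,0,0.6],[0,0.235,0.035,0,0,0,0.6],[0,0.245,0.035,0,0,0,0.6],[0,0.245,0.035,0,0,0,0.6]],
  ],
)

```text
time_s: 3.6
tool_pos: [0.4463, 0.0547, 0.1838]
tool_rot: [-179.8, 0.0, -10.2]
force: [1.0, 3.9, -1.4]
grip_width: 0.052
grasp_force: 1.8
```

>>> servo_tool(
  series=[
    [[0,0.01,0,0,0,0,0.6],[0,0.02,0,0,0,0,0.6],[0,0.027,0,0,0,0,0.6],[0,0.027,0,0,0,0,0.6]],
  ],
)

```text
time_s: 3.93
tool_pos: [0.4462, 0.053, 0.1843]
tool_rot: [-179.3, -0.1, -10.0]
force: [4.1, 16.0, -2.0]
grip_width: 0.0523
grasp_force: 7.2
```

```bash
python3 - <<'E'
from h import *
cs=[eyes.read_camera(n) for n in('top','side')]
cv2.imwrite('pics/lev.png',np.hstack([cv2.resize(cs[0]['frame'][120:270,140:300],(400,375)),cv2.resize(cs[1]['frame'][110:290,270:440],(354,375))])[...,::-1])
print(get_obs()['tool_pos'],get_obs()['force'])
E
```

```text
[0.44615826 0.05305073 0.18435072] [ 4.1132167  16.33260331 -2.81247204]
```

View pics/lev.png

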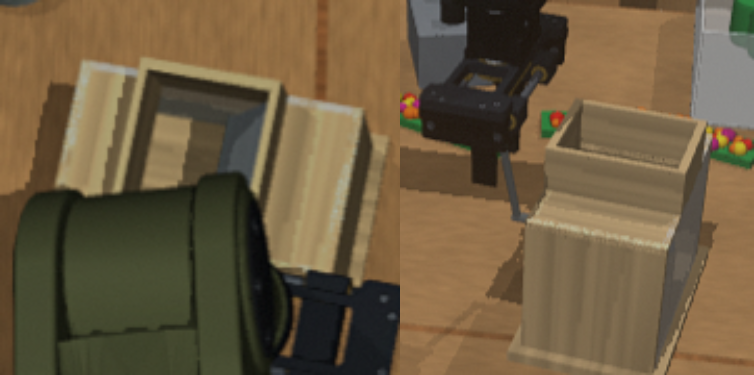

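>>> servo_tool(
  series=[
    [[0,-0.025,0,0,0,0,0.6],[0,-0.05,0,0,0,0,0.6],[0,-0.05,-0.1,0,0,0,0.6],[0,-0.05,-0.2,0,0,0,0.6],[0,-0.05,-0.3,0,0,0,0.8],[0,-0.05,-0.37,0,0,0,0.85],[0,-0.05,-0.37,0,0,0,0.85],[0,-0.05,-0.37,0,0,0,0.85]],
  ],
)

```text
time_s: 4.7
tool_pos: [0.4479, 0.0594, 0.2956]
tool_rot: [180.0, -0.1, -10.3]
force: [0.4, 0.6, -0.5]
grip_width: 0.07
grasp_force: 0.0
```

```bash
python3 - <<'E'
from h import *
o=get_obs();print(o['tool_pos'],o['tool_rot'],o['qpos'])
E
python3 s.py .4475 .06 .296 -10.3 .4364 -.17 .1 -10.3 .4364 -.17 .296 -10.3
```

```text
[0.44794668 0.0594461  0.29559029] [ 1.79960458e+02 -1.09593192e-01 -1.03142693e+01] [  31.21755131   -7.74370503  -37.70216699  101.71028033   -4.68029845
   84.35515765 -106.09156049]
[0.101 0.761 0.653] [0. 0. 0.] rows 7.3
[0.101 0.761 0.   ] [0. 0. 0.] rows 5.5
```

>>> servo_tool(
  series=[
    [[0.1,0.76,0.2,0,0,0,0.85],[0.1,0.76,0.2,0,0,0,0.85],[0.1,0.76,0.2,0,0,0,0.85],[0.1,0.76,0.2,0,0,0,0.85],[0.1,0.76,0.2,0,0,0,0.85],[0.1,0.76,0.2,0,0,0,0.85],[0.1,0.76,0.45,0,0,0,0.85],[0.1,0.76,0.65,0,0,0,0.85],[0.1,0.76,0.72,0,0,0,0.85],[0.1,0.76,0.72,0,0,0,0.85],[0.1,0.76,0.72,0,0,0,0.85],[0.1,0.76,0.72,0,0,0,0.85]],
  ],
)

```text
time_s: 5.7
tool_pos: [0.4339, -0.169, 0.0768]
tool_rot: [-179.9, 0.3, -10.3]
force: [0.3, -1.1, 0.9]
grip_width: 0.074
grasp_force: 0.0
```

```bash
python3 - <<'E'
from h import *
o=get_obs();print(o['tool_pos'],o['tool_rot'])
cs=[eyes.read_camera(n) for n in('top','side')]
cv2.imwrite('pics/g1.png',np.hstack([cv2.resize(cs[0]['frame'][120:270,170:350],(390,325)),cv2.resize(cs[1]['frame'][270:400,200:350],(375,325))])[...,::-1])
E
```

```text
[ 0.43390339 -0.16896146  0.07677839] [-179.91375346    0.33312273  -10.2630732 ]
```

View pics/g1.png

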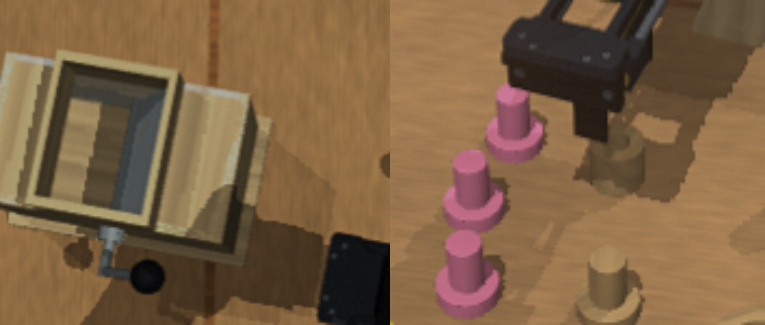

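The lever leans right and the flap has shut the right side. The fingers straddle the bush. Now I'll descend and grip.

>>> servo_tool(
  series=[
    [[0.008,0.002,0.1,0,0,0,0.85],[0.008,0.002,0.18,0,0,0,0.85],[0.008,0.002,0.235,0,0,0,0.85],[0.008,0.002,0.235,0,0,0,0.85],[0.008,0.002,0.235,0,0,0,0.3],[0.008,0.002,0.235,0,0,0,0.3],[0.008,0.002,0.235,0,0,0,0.3],[0.008,0.002,0.235,0,0,0,0.3],[0.008,0.002,0.235,0,0,0,0.3],[0.008,0.002,0.235,0,0,0,0.3]],
  ],
  grip_force=15,
)

```text
time_s: 6.63
tool_pos: [0.4389, -0.1711, 0.009]
tool_rot: [180.0, -0.1, -10.3]
force: [-0.2, -0.3, -0.1]
grip_width: 0.0419
grasp_force: 0.2
```

>>> servo_tool(
  series=[
    [[0,0,-0.1,0,0,0,0.3],[0,0,-0.2,0,0,0,0.3],[0,0,-0.33,0,0,0,0.3],[0,0,-0.46,0,0,0,0.3],[0,0,-0.6,0,0,0,0.3],[0,0,-0.73,0,0,0,0.3],[0,0,-0.87,0,0,0,0.3],[0,0,-0.95,0,0,0,0.3],[0,0,-0.95,0,0,0,0.3]],
  ],
)

```text
time_s: 7.38
tool_pos: [0.4412, -0.1717, 0.2999]
tool_rot: [179.8, -0.6, -10.3]
force: [0.9, -0.3, -0.5]
grip_width: 0.0389
grasp_force: 15.0
```

```bash
python3 - <<'E'
from h import *
o=get_obs();p=o['tool_pos'];print(p,o['tool_rot'],o['grip_width'])
y=-10.3;Rz=R.from_euler('z',y,degrees=True)
t=np.array([.5617,.1045,0])+Rz.apply([0,.006,0]);print(t)
T=R.from_euler('xyz',[180,0,y],degrees=True).inv()
for q in([.5,-.05,p[2]],[t[0],t[1],p[2]]):print(T.apply(np.array(q)-p)/.3)
print(T.apply(t-[.5,-.05,0])/.3)
E
```

```text
[ 0.44117089 -0.17170214  0.29985634] [179.81286277  -0.60552757 -10.2844207 ] 0.03893940023064493
[0.56277281 0.11040331 0.        ]
[ 1.20401565e-01 -4.34198968e-01 -5.31740376e-17]
[ 2.30670780e-01 -9.97673418e-01 -1.22179756e-16]
[ 1.10269215e-01 -5.63474450e-01 -6.90057182e-17]
```

>>> servo_tool(
  series=[
    [[0.03,-0.13,0,0,0,0,0.3],[0.06,-0.26,0,0,0,0,0.3],[0.09,-0.39,0,0,0,0,0.3],[0.12,-0.52,0,0,0,0,0.3],[0.15,-0.65,0,0,0,0,0.3],[0.18,-0.78,0,0,0,0,0.3],[0.21,-0.91,0,0,0,0,0.3],[0.235,-0.99,0,0,0,0,0.3],[0.235,-0.99,0,0,0,0,0.3],[0.235,-0.99,0,0,0,0,0.3],[0.235,-0.99,0,0,0,0,0.3]],
  ],
)

```text
time_s: 8.3
tool_pos: [0.5605, 0.1076, 0.2924]
tool_rot: [179.9, 0.1, -10.3]
force: [0.5, -0.4, -0.4]
grip_width: 0.0389
grasp_force: 15.0
```

```bash
python3 - <<'E'
from h import *
o=get_obs();p=o['tool_pos'];print(p,o['tool_rot'],o['grip_width'])
T=R.from_euler('xyz',[180,0,-10.3],degrees=True).inv()
print(T.apply(np.array([.5628,.1104,.212])-p)/.3)
c=eyes.read_camera('side')
cv2.imwrite('pics/g2.png',cv2.resize(c['frame'][70:290,270:490],(440,440))[...,::-1])
E
```

```text
[0.56046108 0.10757661 0.29241975] [ 1.79920963e+02  8.51454419e-02 -1.03333126e+01] 0.03891333611189672
[ 0.00598801 -0.01065367  0.26806583]
```

View pics/g2.png

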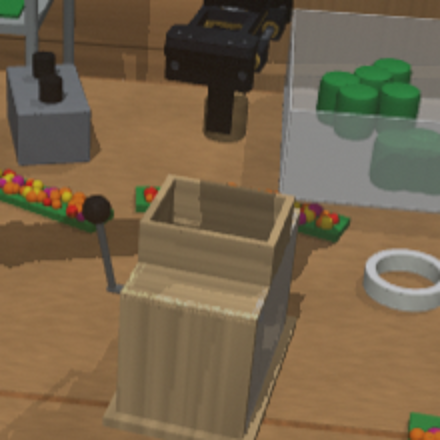

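The bush is held above the mouth, so I'll lower and release it.

>>> servo_tool(
  series=[
    [[0.006,-0.01,0.1,0,0,0,0.3],[0.006,-0.01,0.2,0,0,0,0.3],[0.006,-0.01,0.265,0,0,0,0.3],[0.006,-0.01,0.265,0,0,0,0.3],[0.006,-0.01,0.265,0,0,0,0.3],[0.006,-0.01,0.265,0,0,0,0.85],[0.006,-0.01,0.265,0,0,0,0.85],[0.006,-0.01,0.265,0,0,0,0.85],[0.006,-0.01,0.265,0,0,0,0.85],[0.006,-0.01,0.265,0,0,0,0.85],[0.006,-0.01,0.265,0,0,0,0.85]],
  ],
)

```text
time_s: 9.27
tool_pos: [0.5634, 0.1115, 0.2142]
tool_rot: [-180.0, -0.0, -10.3]
force: [-0.3, -0.2, 0.3]
grip_width: 0.07
grasp_force: 0.0
```

>>> servo_tool(
  series=[
    [[0,0,-0.1,0,0,0,0.7],[0,0,-0.23,0,0,0,0.6],[0,0,-0.33,0,0,0,0.6],[-0.1,0.1,-0.36,0,0,0,0.6],[-0.2,0.15,-0.36,0,0,0,0.6],[-0.3,0.2,-0.36,0,0,0,0.6],[-0.36,0.225,-0.36,0,0,0,0.6],[-0.36,0.225,-0.36,0,0,0,0.6],[-0.36,0.225,-0.36,0,0,0,0.6]],
  ],
)

```text
time_s: 10.02
tool_pos: [0.4446, 0.064, 0.3225]
tool_rot: [179.9, -0.1, -10.3]
force: [0.7, -0.1, 0.4]
grip_width: 0.0523
grasp_force: 0.0
```

```bash
python3 - <<'E'
from h import *
o=get_obs();p=o['tool_pos'];print(p,o['tool_rot'],o['grip_width'])
k=np.array([.5617,.1045,0])+R.from_euler('z',-10.3,degrees=True).apply([-.105,-.061,.18])
print(k)
T=R.from_euler('xyz',[180,0,-10.3],degrees=True).inv()
print(T.apply(k-p)/.3)
cs=[eyes.read_camera(n) for n in('top','side')]
cv2.imwrite('pics/g3.png',np.hstack([cv2.resize(cs[0]['frame'][120:270,140:300],(400,375)),cv2.resize(cs[1]['frame'][110:290,270:440],(354,375))])[...,::-1])
P,D=pts(cs[1]);q=P[100:220,290:360];f=cs[1]['frame'][100:220,290:360].max(-1)<50
q=q[f&(q[...,2]>.19)&(q[...,2]<.235)];print(len(q),np.median(q,axis=0))
E
```

```text
[0.44462777 0.06400457 0.32245945] [ 1.79924310e+02 -1.37101000e-01 -1.03422928e+01] 0.05234280521113391
[0.44748514 0.06325725 0.18      ]
[0.00981649 0.00074793 0.47486484]
150 [0.44857515 0.05333338 0.21609383]
```

View pics/g3.png

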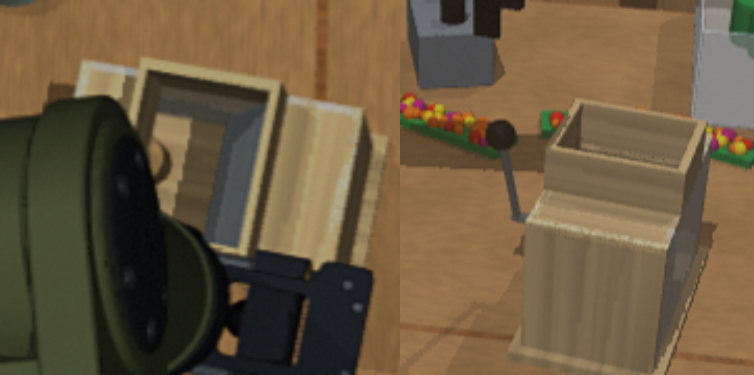

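The bush lies in the left compartment, at (158,160) in the crop. The knob is under the gripper. Next I push it left.

>>> servo_tool(
  series=[
    [[0.01,0,0.1,0,0,0,0.6],[0.01,0,0.2,0,0,0,0.6],[0.01,0,0.3,0,0,0,0.6],[0.01,0,0.4,0,0,0,0.6],[0.01,0,0.45,0,0,0,0.6],[0.01,0,0.45,0,0,0,0.6],[0.01,0,0.45,0,0,0,0.6]],
  ],
)

```text
time_s: 10.7
tool_pos: [0.4479, 0.0643, 0.1863]
tool_rot: [-179.9, 0.1, -10.2]
force: [0.8, -0.1, 1.1]
grip_width: 0.0522
grasp_force: 0.0
```

>>> servo_tool(
  series=[
    [[0,-0.04,0,0,0,0,0.6],[0,-0.08,0,0,0,0,0.6],[0,-0.12,0,0,0,0,0.6],[0,-0.16,0,0,0,0,0.6],[0,-0.2,0,0,0,0,0.6],[0,-0.24,0,0,0,0,0.6],[0,-0.28,0,0,0,0,0.6],[0,-0.32,0,0,0,0,0.6],[0,-0.36,0,0,0,0,0.6],[0,-0.4,0,0,0,0,0.6],[0,-0.43,0,0,0,0,0.6],[0,-0.43,0,0,0,0,0.6]],
  ],
)

```text
time_s: 11.7
tool_pos: [0.4719, 0.1932, 0.1883]
tool_rot: [-179.8, -0.1, -10.1]
force: [-0.4, 0.1, 0.0]
grip_width: 0.0523
grasp_force: 0.0
```

>>> servo_tool(
  series=[
    [[0,-0.01,0,0,0,0,0.6],[0,-0.02,0,0,0,0,0.6],[0,-0.03,0,0,0,0,0.6],[0,-0.035,0,0,0,0,0.6],[0,-0.035,0,0,0,0,0.6]],
  ],
)

```text
time_s: 12.12
tool_pos: [0.4725, 0.1955, 0.1866]
tool_rot: [179.5, 0.1, -10.5]
force: [-1.7, -9.6, 4.6]
grip_width: 0.0525
grasp_force: 5.6
```

>>> servo_tool(
  series=[
    [[0,0.025,0,0,0,0,0.6],[0,0.05,0,0,0,0,0.6],[0,0.05,-0.1,0,0,0,0.6],[0,0.05,-0.2,0,0,0,0.6],[0,0.05,-0.3,0,0,0,0.6],[0,0.05,-0.38,0,0,0,0.6],[0,0.19,-0.38,0,0,0,0.6],[0,0.33,-0.38,0,0,0,0.6],[0.02,0.46,-0.38,0,0,0,0.6],[0.04,0.6,-0.38,0,0,0,0.6],[0.06,0.73,-0.38,0,0,0,0.6],[0.08,0.86,-0.38,0,0,0,0.6]],
  ],
)

```text
time_s: 13.12
tool_pos: [0.4498, -0.0593, 0.3014]
tool_rot: [180.0, -0.1, -10.3]
force: [0.6, 0.5, 0.5]
grip_width: 0.0522
grasp_force: 0.0
```

```bash
python3 - <<'E'
from h import *
o=get_obs();p=o['tool_pos'];print(p,o['tool_rot'])
T=R.from_euler('xyz',[180,0,-10.3],degrees=True).inv()
print(T.apply(np.array([.4522,-.2905,.075])-p)/.3)
c=eyes.read_camera('top')
cv2.imwrite('pics/g4.png',cv2.resize(c['frame'][120:270,140:300],(480,450))[...,::-1])
E
```

```text
[ 0.44976315 -0.05930823  0.3013732 ] [ 1.79990978e+02 -1.22771817e-01 -1.03266432e+01]
[0.14578395 0.75676804 0.75457732]
```

View pics/g4.png

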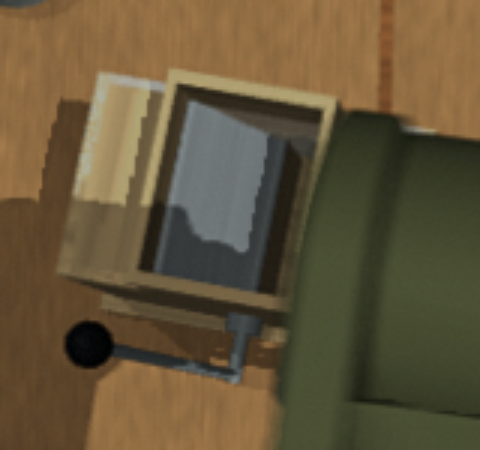

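The lever is fully left and the flap covers the left side. On to the plug.

>>> servo_tool(
  series=[
    [[0.025,0.13,0,0,0,0,0.6],[0.05,0.26,0,0,0,0,0.6],[0.07,0.39,0.05,0,0,0,0.6],[0.1,0.52,0.1,0,0,0,0.6],[0.12,0.64,0.15,0,0,0,0.6],[0.145,0.755,0.2,0,0,0,0.6],[0.145,0.755,0.33,0,0,0,0.6],[0.145,0.755,0.46,0,0,0,0.6],[0.145,0.755,0.59,0,0,0,0.6],[0.145,0.755,0.72,0,0,0,0.6],[0.145,0.755,0.74,0,0,0,0.6],[0.145,0.755,0.74,0,0,0,0.6]],
  ],
)

```text
time_s: 14.17
tool_pos: [0.4507, -0.2865, 0.0766]
tool_rot: [-179.8, 0.3, -10.3]
force: [0.2, 0.3, 0.3]
grip_width: 0.0521
grasp_force: 0.0
```

```bash
python3 - <<'E'
from h import *
o=get_obs();p=o['tool_pos'];print(p,o['tool_rot'],o['grip_width'])
T=R.from_euler('xyz',[180,0,-10.3],degrees=True).inv()
print(T.apply(np.array([.4522,-.2905,.020])-p)/.3)
c=eyes.read_camera('side')
cv2.imwrite('pics/g5.png',cv2.resize(c['frame'][300:450,200:360],(480,450))[...,::-1])
P,D=pts(c);q=P[360:410,270:306];q=q[(q[...,2]>.025)&(q[...,2]<.053)];print(len(q),np.median(q,axis=0),q.min(0),q.max(0))
E
```

```text
[ 0.45070645 -0.28651189  0.07663468] [-179.83699447    0.28031762  -10.30102645] 0.05206882348675339
[0.00727521 0.0121893  0.18878225]
217 [ 0.45590024 -0.29916063  0.04218254] [ 0.43962714 -0.3041756   0.02528883] [ 0.46372589 -0.28012894  0.05209373]
```

View pics/g5.png

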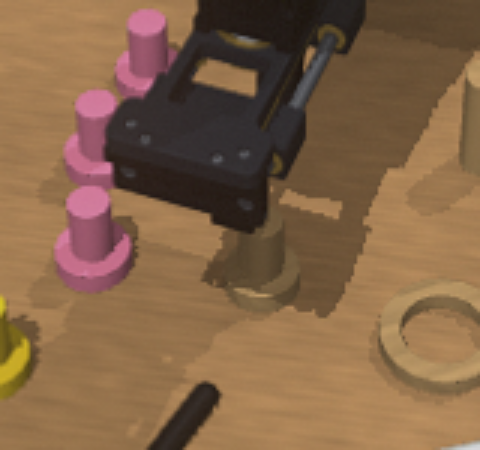

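The gripper is over the plain plug's stem. Descend, grip and lift.

>>> servo_tool(
  series=[
    [[0.007,0.012,0.06,0,0,0,0.6],[0.007,0.012,0.12,0,0,0,0.6],[0.007,0.012,0.185,0,0,0,0.6],[0.007,0.012,0.185,0,0,0,0.6],[0.007,0.012,0.185,0,0,0,0.1],[0.007,0.012,0.185,0,0,0,0.1],[0.007,0.012,0.185,0,0,0,0.1],[0.007,0.012,0.185,0,0,0,0.1],[0.007,0.012,0.185,0,0,0,0.1],[0.007,0.012,0.185,0,0,0,0.1],[0.007,0.012,0.185,0,0,0,0.1],[0.007,0.012,0.185,0,0,0,0.1]],
  ],
)

```text
time_s: 15.22
tool_pos: [0.4546, -0.292, 0.0243]
tool_rot: [180.0, -0.1, -10.3]
force: [-0.1, 0.5, 5.3]
grip_width: 0.0234
grasp_force: 15.0
```

>>> servo_tool(
  series=[
    [[0,0,-0.1,0,0,0,0.1],[0,0,-0.2,0,0,0,0.1],[0,0,-0.33,0,0,0,0.1],[0,0,-0.46,0,0,0,0.1],[0,0,-0.6,0,0,0,0.1],[0,0,-0.73,0,0,0,0.1],[0,0,-0.87,0,0,0,0.1],[0,0,-0.97,0,0,0,0.1],[0,0,-0.97,0,0,0,0.1]],
  ],
)

```text
time_s: 15.97
tool_pos: [0.4566, -0.293, 0.3219]
tool_rot: [179.7, -0.6, -10.3]
force: [0.3, -0.3, 0.1]
grip_width: 0.0236
grasp_force: 15.0
```

```bash
python3 - <<'E'
from h import *
o=get_obs();p=o['tool_pos'];print(p,o['tool_rot'],o['grip_width'])
t=np.array([.5617,.1045,p[2]])+R.from_euler('z',-10.3,degrees=True).apply([0,-.007,0]);print(t)
T=R.from_euler('xyz',[180,0,-10.3],degrees=True).inv()
print(T.apply(t-p)/.3)
E
```

```text
[ 0.45660824 -0.29302339  0.32188899] [179.71031004  -0.6335371  -10.2863567 ] 0.023554129374608847
[0.56044838 0.0976128  0.32188899]
[ 1.07733814e-01 -1.34302650e+00 -1.64473310e-16]
```

>>> servo_tool(
  series=[
    [[0.02,-0.13,0,0,0,0,0.1],[0.04,-0.26,0,0,0,0,0.1],[0.06,-0.39,0,0,0,0,0.1],[0.08,-0.52,0,0,0,0,0.1],[0.1,-0.65,0,0,0,0,0.1],[0.108,-0.78,0,0,0,0,0.1],[0.108,-0.9,0,0,0,0,0.1]],
  ],
)

```text
time_s: 16.55
tool_pos: [0.5342, -0.0293, 0.3134]
tool_rot: [-180.0, 0.1, -10.2]
force: [0.7, 0.5, -0.3]
grip_width: 0.0235
grasp_force: 15.0
```

>>> servo_tool(
  series=[
    [[0,-0.13,0,0,0,0,0.1],[0,-0.26,0,0,0,0,0.1],[0,-0.36,0,0,0,0,0.1],[0,-0.42,0,0,0,0,0.1],[0,-0.443,0,0,0,0,0.1],[0,-0.443,0,0,0,0,0.1],[0,-0.443,0,0,0,0,0.1]],
  ],
)

```text
time_s: 17.13
tool_pos: [0.5578, 0.0975, 0.3137]
tool_rot: [179.9, 0.1, -10.3]
force: [-0.4, -0.7, -0.8]
grip_width: 0.0234
grasp_force: 15.0
```

```bash
python3 - <<'E'
from h import *
o=get_obs();p=o['tool_pos'];print(p,o['tool_rot'],o['grip_width'])
T=R.from_euler('xyz',[180,0,-10.3],degrees=True).inv()
print(T.apply(np.array([.5604,.0976,.222])-p)/.3)
c=eyes.read_camera('side')
cv2.imwrite('pics/g6.png',cv2.resize(c['frame'][70:290,270:490],(440,440))[...,::-1])
E
```

```text
[0.55777278 0.09747392 0.31366622] [ 1.79921627e+02  5.14404735e-02 -1.03481900e+01] 0.023366187358535982
[ 0.00854113 -0.00197934  0.30555406]
```

View pics/g6.png

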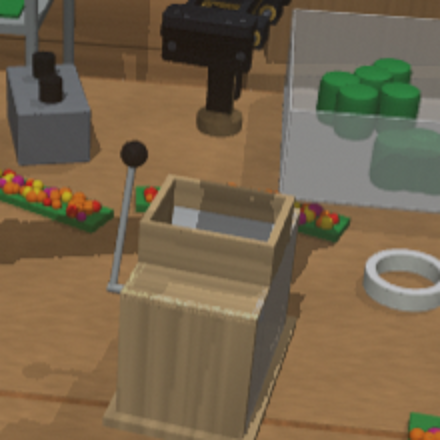

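The plug is held over the mouth and the lever is still left. Lower, release and retreat.

>>> servo_tool(
  series=[
    [[0.008,-0.002,0.1,0,0,0,0.1],[0.008,-0.002,0.2,0,0,0,0.1],[0.008,-0.002,0.28,0,0,0,0.1],[0.008,-0.002,0.31,0,0,0,0.1],[0.008,-0.002,0.31,0,0,0,0.1],[0.008,-0.002,0.31,0,0,0,0.8],[0.008,-0.002,0.31,0,0,0,0.8],[0.008,-0.002,0.31,0,0,0,0.8],[0.008,-0.002,0.31,0,0,0,0.8],[0.008,-0.002,0.31,0,0,0,0.8],[0.008,-0.002,0.31,0,0,0,0.8]],
  ],
)

```text
time_s: 18.1
tool_pos: [0.5606, 0.0992, 0.222]
tool_rot: [-180.0, -0.1, -10.3]
force: [-0.3, -0.3, 0.1]
grip_width: 0.0558
grasp_force: 0.0
```

>>> servo_tool(
  series=[
    [[0,0,-0.13,0,0,0,0.8],[0,0,-0.25,0,0,0,0.8],[0,0.12,-0.3,0,0,0,0.8],[0,0.25,-0.3,0,0,0,0.8],[0,0.38,-0.3,0,0,0,0.8],[0,0.5,-0.3,0,0,0,0.8],[0,0.63,-0.3,0,0,0,0.8],[0,0.76,-0.3,0,0,0,0.8],[0,0.89,-0.3,0,0,0,0.8],[0,0.98,-0.3,0,0,0,0.8],[0,0.98,-0.3,0,0,0,0.8],[0,0.98,-0.3,0,0,0,0.8]],
  ],
)

```text
time_s: 19.1
tool_pos: [0.5072, -0.1922, 0.3112]
tool_rot: [-180.0, 0.0, -10.5]
force: [0.1, 0.7, -0.6]
grip_width: 0.0697
grasp_force: 0.0
```

```bash
python3 - <<'E'
from h import *
o=get_obs();print(o['tool_pos'],o['force'],o['grip_width'])
c=eyes.read_camera('top');P,D=pts(c);iR=R.from_euler('z',-10.3,degrees=True).inv()
S=iR.apply((P-[.5617,.1045,0]).reshape(-1,3)).reshape(P.shape)
# knob in sorter frame
m=(abs(S[...,0]+.105)<.025)&(abs(S[...,1])<.1)&(S[...,2]>.195)&(S[...,2]<.245);print('knob',m.sum(),S[m].mean(0).round(3))
# height map inside the mouth, sorter frame 10mm cells (rows x -50..50, cols y +40..-40)
for x in range(50,-55,-10):
    r=[]
    for y in range(110,-120,-10):
        m=(abs(S[...,0]*1e3-x)<5)&(abs(S[...,1]*1e3-y)<5)&(c['depth']>0)&(S[...,2]<.145)
        r.append(f'{int(S[m][:,2].min()*1e3):4d}' if m.any() else '   .')
    print(x,''.join(r))
E
```

```text
[ 0.50718475 -0.19223531  0.31119566] [ 0.10100072  0.67437626 -0.6189216 ] 0.06969506959391626
knob 222 [-0.105  0.058  0.218]
50    .   .   .   .   .   .   .   . 138 116  95   7   6   .   .   .   .   .   .   .   .   .   6
40    .   .   .   .   .   .   .   . 139 115  97  10   5   .   .   .   .   .   .   .   .   .   5
30    .   .   .   .   .   .   .   . 134 114  97   8   8   .   .   .   .   .   .   .   .   .   7
20    .   .   .   .   .   .   .   . 137 117  98   9   7   .   .   .   .   .   .   .   .   .   6
10    .   .   .   .   .   .   .   . 138 116  94   8   9   .   .   .   .   .   .   .   .   .   6
0    .   .   .   .   .   .   .   . 136 118  97   8   6   .   .   .   .   .   .   .   .   .   7
-10    .   .   .   .   .   .   .   . 138 117  96   7   7   .   .   .   .   .   .   .   .   .   8
-20    .   .   .   .   .   .   .   . 135 114  97   6   6   .   .   .   .   .   .   .   .   .   6
-30    .   .   .   .   .   .   .   . 139 114  94   4   6   .   .   .   .   .   .   .   .   .   8
-40    .   .   .  12   .   .   .   . 136 117  97   8   8   .   .   .   .   .   .   .   .   .   8
-50    .   .   .   .   .   .   .   . 139 119 100  61  84   .   .   .   .   .   .   .   .   .   7
```

```bash
python3 - <<'E'
from h import *
for n in('top','side'):
    a=load(n+'0');c=eyes.read_camera(n);P,_=pts(c);Q,_=pts(a)
    d=(P[...,2]-Q[...,2]);m=((abs(d)>.008)&(P[...,2]<.2)&(P[...,2]>-.02)&(c['depth']>0)&(a['depth']>0)).astype(np.uint8)
    k,l,s,g=cv2.connectedComponentsWithStats(cv2.morphologyEx(m,cv2.MORPH_OPEN,np.ones((3,3))))
    for i in range(1,k):
        if s[i,4]>25:
            q=P[l==i];print(n,s[i],np.median(q,axis=0).round(3),'before z',np.median(Q[l==i][:,2]).round(3))
E
```

```text
top [ 191  155   42   62 1825] [0.567 0.126 0.134] before z 0.098
top [178 232  40  17 325] [0.464 0.167 0.1  ] before z 0.23
top [353 249  19  19 243] [ 0.436 -0.171 -0.001] before z 0.034
top [ 599  400   41   59 1731] [ 0.051 -0.772  0.001] before z 0.332
top [261 454  14  12  82] [0.075 0.014 0.179] before z 0.147
top [280 457  22  23 386] [ 0.054 -0.028  0.181] before z 0.216
top [234 468  17  12 133] [-0.022  0.077  0.015] before z 0.186
side [ 0 51  8 13 68] [-0.892  1.1   -0.005] before z 0.471
side [322 147   9   7  52] [0.401 0.567 0.001] before z 0.233
side [ 33 168  20  44 333] [-0.195  0.154  0.003] before z 0.2
side [ 92 177  19  28 293] [ 0.052 -0.021  0.194] before z 0.207
side [353 177  50  13 230] [0.559 0.138 0.159] before z 0.177
side [114 178  11  20 142] [0.075 0.002 0.181] before z 0.001
side [ 61 199   8  11  65] [ 0.007 -0.081  0.187] before z 0.177
side [280 319  22  26 499] [ 0.432 -0.149  0.   ] before z 0.032
side [274 368  26  33 600] [ 0.447 -0.275 -0.   ] before z 0.023
```

Both parts are gone from the table and nothing new lies outside the box. The flap is clear, the lever is at its left stop and the gripper is empty. Handing in.

```bash
python3 -c "
from cell import env;print(env.sign_off())"
```

```text
the job is handed in; nothing more can be done
None
```

I dropped the bush with the lever fully right and saw it in the left compartment, then dropped the plug with the lever fully left; the plug is out of sight under the right-hand cover, so I only inferred its place, and I handed the job in at about 19 s.

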